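Scrub the soaking cup and pick up a cleaning tablet with tongs

TASK

Scrub out the deep steel cup with the long brush standing in it: two full strokes, each time pulling the brush up until its bristle head nears the rim (the head stays in the cup) and pushing it back down to the bottom, then let go and leave it standing there. Then take the spring tongs, close them on the round tablet (not the oblong stone) and lift it higher than the rim of the cup; the gripper itself must never touch the tablet, and the other things stay where they are. Finish while holding: the program ends with the gripper still squeezing the tongs and the tablet held still, up in the jaws.

Things in the scene. Friction and masses are not known exactly. Their poses are not given: they have to be found in the camera images.
- cup: Deep round stainless cup, fixed upright to the mat by its rubber foot: outside diameter 72 mm, inside 64 mm, height 140 mm, inner floor 6 mm above the mat. Origin at the centre of its underside, z up. It stands left or right of the middle.
- brush: Long brush, about 90 g, standing upright and loose in the cup on its flat lower end: bristle head 49 mm in diameter, 70 mm long, sliding freely in the cup; above it a round oak handle, diameter 18 mm, length 140 mm. Origin at the centre of the head's lower end, z up the handle. At rest the handle's top is 216 mm above the mat; a lift of 64 mm brings the head's top level with the rim.
- tongs: Steel spring tongs, 90 g, 190 mm long, 24 mm tall, lying on edge on the mat: the arms close in the horizontal plane. Origin on the mat midway between the black grip plates (outside of each arm, x = -28 to +28 mm), near the balance point; x points to the jaws, z up. Hinge pin at x = -80 mm, jaws (shallow V each, cupping a round thing) at x = +70 mm, ending at +90. This body carries the +y arm.
- tongs_arm (a joint): Hinge of the tongs, rad: 0 = open (a spring returns it), grows as squeezed; 0.16 = half, 0.32 = shut on the tablet, 0.40 = stop. Width over the grip plates at x = 0: 51 mm open, 38 half, 26 on the tablet; force there 2, 5, 7 N. Carry it half squeezed: the spring presses the arms against the fingers and the jaws still have 12 mm to spare on either side of the tablet.
- tongs_jaws (a point): Point midway between the open jaws, at half their height (70 mm ahead of the tongs' origin, 12 mm above the underside).
- tablet: Round white cleaning tablet, 32 mm in diameter, 24 mm tall, about 25 g, standing flat on one of the two cork pads. Origin at the centre of its underside, z up.
- tablet_center (a point): Centre of the tablet, 12 mm above its underside.
- stone: Oblong grey pumice stone 44 x 28 x 22 mm on the other cork pad; to be left alone. Origin at the centre of its underside.
- pad_a: Round cork pad, fixed, 66 mm in diameter, 12 mm thick; the tablet stands within 9 mm of its centre. Origin at the centre of its underside.
- pad_b: The same cork pad, under the stone.
- bottle: Grey bottle 64 mm in diameter, 170 mm tall, on the side away from the cup; to be left alone. Origin at the centre of its underside.
- tin: Flat steel polish tin 70 mm in diameter, 20 mm tall; to be left alone. Origin at the centre of its underside.
- bucket_grip: Steel bucket handle grip, 100 mm long, 24 mm thick, lying at the far side; to be left alone. Origin under its middle.
- scoop: Yellow plastic scoop, 215 mm long with its handle, 40 mm tall; to be left alone. Origin under the middle of its pan.
- squeegee: Squeegee lying flat, blade 220 mm wide, 22 mm tall; to be left alone. Origin under the middle of its head.
- oak_brush: Small oak hand brush with a hanging hole, 165 mm long, 40 mm tall; to be left alone. Origin under its body, 30 mm towards the handle from the middle of the bristles.
There are look-alikes about, which are no part of the job. Of the things like the tongs, leave any that is orange or red; of the rest the larger one is meant.

How it is judged:
By the outcome, as a careful person would: the job done as asked, in the order asked, and still so for the second after the job is handed in, while the arm keeps its last pose, push and grip.
It also fails if it takes over 50 s, if anything falls off the work surface, if the arm or the gripper's body presses on something with over 40 N, if the wrist force passes 120 N, or if a joint passes its speed limit or range.

ROBOT

A 6-joint arm with a two-finger parallel gripper is mounted at the origin on the work surface. World frame = base frame: x ahead of the robot, y to its left, z up, the work surface at z = 0. Lengths are in m, angles in degrees, forces in N, time in s.
With the tool pointing down it reaches from about 0.35 to 0.95 m from the base axis. Payload 17.4 kg.
Tool frame: the origin (TCP) lies at the very end of the fingers, on their centre line; the grasp point (between the pads) lies 19 mm behind it (manip.grasp_offset is the distance from the TCP to the grasp point, in m); z points along the fingers, y is the direction in which the jaws open and shut (so a half turn about z gives the same grasp; the last joint's range is limited). The gripper opens to 93 mm and grips with 3 to 60 N. Pads are 15 mm wide; open, the fingers measure 128 mm over their backs; the gripper's body (75 mm by 188 mm) begins 65 mm behind the grasp point.
Start: joints at [-70.806, 6.646, 82.598, -0, 90.757, -2.166], TCP at [0.246, -0.629, 0.219] pointing down, gripper open.
Joint ranges: [-162.19, 162.19], [-47.58, 125.68], [4.15, 143.07], [-65.23, 245.23], [0.69, 171.88], [-170.13, 170.13]. Speed limits (degrees/s): [108.29, 108.29, 127.2, 180, 180, 180].

INTERFACE

Orientations are given as [roll, pitch, yaw] about the fixed x, y, z axes, in that order (R = Rz(yaw) Ry(pitch) Rx(roll)).
In Python, from workcell import manip gives the robot as it stands. The module is installed in compiled form; this text tells all that it offers.
- The arm moves only by the tool arm_command, never from a script. Its argument "series" is a list of rows, each an object of numbers: "fingers": the closure, from 0 (fully open) to 1 (shut); "tx", "ty", "tz": the shift along the tool's x, y, z normalised to -1 to 1, where 1 is 0.25 m; "roll": the turn about the tool's z normalised to -1 to 1, where 1 is 180 degrees. In form: [{"fingers": .., "tx": .., "ty": .., "tz": .., "roll": ..}, ...]. A call has 1 to 20 rows; each row is the pose to reach, as a shift and turn from the pose measured when the call began, along the tool's axes at that moment, turning the shorter way round; what a row does not reach only later rows make up. A row lasts 1/8 s, in which the tool goes at most 62.5 mm and 10.7 degrees, less where a joint would pass 70% of its speed; a pose out of reach is approached as far as the arm can. A call with a number of a shift or a turn outside -1 to 1 is refused whole. A call with a gripper value outside its range is refused whole. The fingers move at their own pace and stop on an object; "force" is the grip in N (left out, the last holds). Time passes only in rows, so rows that repeat a pose let the fingers close. It gives the time, the measured TCP pose, the force and the opening at its end, in the units of the state.
- manip.get_state(): the state, without advancing time (a new reading comes with each control period).
- manip.read_camera(name): name is "scene" or "top" or "wrist"; returns a dict with "frame" (400x640x3 uint8, blue, green, red), "z_map" (400x640 float32, m along the optical axis (not along the pixel's ray), 0 where there is no reading), "fx", "fy", "cx", "cy" (pixels), "extrinsics" (4x4, takes a point from camera to world coordinates). Camera axes: x right, y down, z forward; pixel columns grow to the right and rows downward; lengths in m; the calibration is good to about 2 mm. The wrist camera is an equidistant fisheye: a pixel r from the principal point sees the ray r / f radians off the axis. A picture is of the moment at which its call begins.
- manip.sign_off(): hands the job in, once; it reports no verdict.
The state is a dict: "time": time; "joint_positions": joint angles; "qvel": joint speeds; "joint_efforts": joint torques, N m; "eef_pos": TCP position; "tcp_rot": TCP orientation; "force": force on the tool from outside, world axes, zero at the start; "ft_torque": the same for the moment, N m; "finger_gap": finger opening in m.
Only numpy, scipy, OpenCV 4.12 (cv2) and the standard library are available. Lean on these libraries where they do the work, as an engineer would, in place of code of your own. Each camera call takes 0.05 s, during which the arm holds its last target.

## Working session

There is one attempt and no reset: what is moved stays moved. The work goes in short steps, Python scripts to look and compute and a tool call to move; the robot and the scene stay as the last step left them, time stands still between calls to the robot, and variables do not carry over. Pictures are saved under pics/ and viewed, and the job is handed in when it is done.

Besides the shell and the picture viewer there is one more tool, called after "Emit:" as name([rows], argument=value, ...), one row to a line, values as JSON. arm_command: Moves the arm, as the interface text tells. Its arguments: {"type":"object","properties":{"series":{"type":"array","items":{"type":"object","properties":{"fingers":{"type":"number"},"tx":{"type":"number","minimum":-1,"maximum":1},"ty":{"type":"number","minimum":-1,"maximum":1},"tz":{"type":"number","minimum":-1,"maximum":1},"roll":{"type":"number","minimum":-1,"maximum":1}}}},"force":{"type":"number"}},"required":["series"]}

```bash
mkdir -p pics; cat > h.py <<'E'
import numpy as np, cv2
from workcell import manip
def cam(n):
    c=manip.read_camera(n); np.savez(f'{n}.npz',**{k:np.array(v) for k,v in c.items()}); return c
def load(n): return dict(np.load(f'{n}.npz'))
def pts(c):
    # world points from z_map (pinhole)
    z=c['z_map']; v,u=np.mgrid[:z.shape[0],:z.shape[1]]
    P=np.stack([(u-c['cx'])/c['fx']*z,(v-c['cy'])/c['fy']*z,z],-1)
    E=c['extrinsics']; W=P@E[:3,:3].T+E[:3,3]; W[z<=0]=np.nan; return W
def ray(c,u,v,h):
    E=c['extrinsics']; d=E[:3,:3]@np.array([(u-c['cx'])/c['fx'],(v-c['cy'])/c['fy'],1]); o=E[:3,3]
    return o+d*(h-o[2])/d[2]
E
python3 - <<'E'
from h import *
s=manip.get_state(); print({k:np.round(v,3) for k,v in s.items()}, manip.grasp_offset)
for n in ['scene','top','wrist']:
    c=cam(n); cv2.imwrite(f'pics/{n}0.png',c['frame']); print(n,c['fx'],c['cx'],c['cy'],np.round(c['extrinsics'],3).tolist())
E
```

```text
{'time': np.float64(0.0), 'joint_positions': array([-7.0808e+01,  6.6730e+00,  8.2637e+01, -2.0000e-03,  9.0757e+01,
       -2.1660e+00]), 'qvel': array([ 0.033,  0.011,  0.03 ,  0.037,  0.004, -0.019]), 'joint_efforts': array([-5.0000e-03, -7.2126e+01, -6.2261e+01,  7.8000e-02,  2.4000e-02,
       -0.0000e+00]), 'eef_pos': array([ 0.246, -0.628,  0.218]), 'tcp_rot': array([-1.79934e+02, -1.00000e-03,  2.13580e+01]), 'force': array([ 0.043, -0.083, -0.958]), 'ft_torque': array([0.015, 0.   , 0.036]), 'finger_gap': np.float64(0.093)} 0.0188
scene 468.08746165100257 317.28281686222215 197.47710013005275 [[-0.575, 0.679, -0.456, 1.071], [0.818, 0.468, -0.335, 0.408], [-0.015, -0.565, -0.825, 1.02], [0.0, 0.0, 0.0, 1.0]]
top 428.9885816950961 317.29413961911695 193.24272312925018 [[0.012, -0.981, 0.194, 0.302], [-1.0, -0.013, -0.005, 0.021], [0.007, -0.194, -0.981, 1.261], [0.0, 0.0, 0.0, 1.0]]
wrist 309.70691628693146 312.04312021532735 199.62757740025157 [[0.365, -0.897, -0.251, 0.316], [-0.931, -0.351, -0.098, -0.6], [-0.001, 0.27, -0.963, 0.384], [0.0, 0.0, 0.0, 1.0]]
```

View pics/scene0.png

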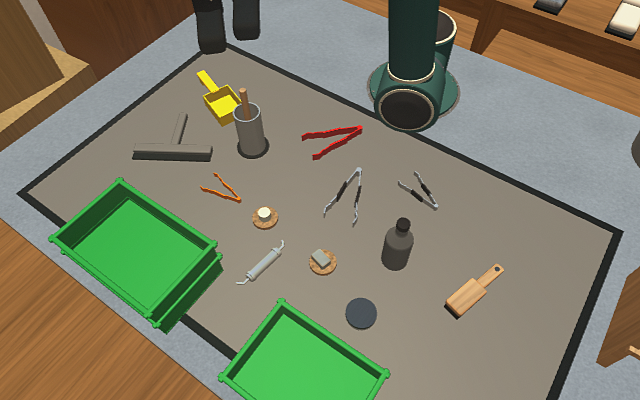

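View pics/top0.png

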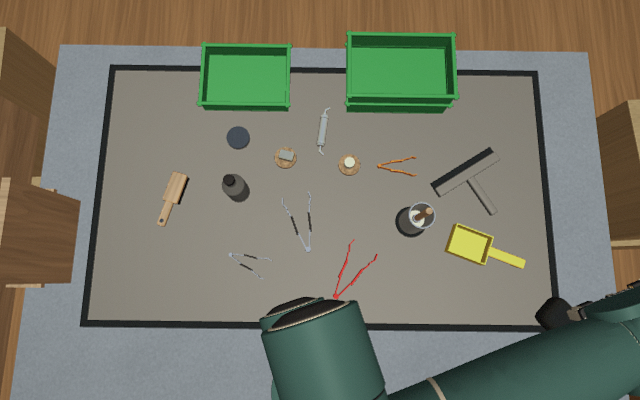

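The scene image shows four tong-like things: red (332,140), orange (222,187), a large steel pair (345,195) and a small steel pair (418,190). Red and orange are ruled out, and the larger steel pair fits, seen in top at (298,222). The cup with the brush is at top (415,218), the tablet on its pad at (349,161), and the stone at (286,156).

```bash
python3 - <<'E'
from h import *
c=load('top'); f=c['frame']; W=pts(c)
cr=cv2.resize(f[140:260,220:450],None,fx=3.4,fy=3.4,interpolation=cv2.INTER_CUBIC); cv2.imwrite('pics/topcrop.png',cr)
s=load('scene'); cr=cv2.resize(s['frame'][80:280,190:450],None,fx=3,fy=3,interpolation=cv2.INTER_CUBIC); cv2.imwrite('pics/scrop.png',cr)
for n,c in (('top',c),('scene',s)):
    W=pts(c)
    ok=np.isfinite(W[...,2])
    # clusters in world by height
    m=(ok&(W[...,2]>0.007)&(W[...,0]>0.25)&(W[...,0]<0.9)&(abs(W[...,1])<0.6)).astype(np.uint8)
    k,l,st,ce=cv2.connectedComponentsWithStats(m)
    for i in range(1,k):
        if st[i,4]<25: continue
        p=W[l==i]; print(n,st[i],'mean',np.round(p.mean(0),3),'min',np.round(p.min(0),3),'max',np.round(p.max(0),3))
E
```

```text
top [ 345   65  116   49 4008] mean [ 0.839 -0.227  0.079] min [ 0.798 -0.428  0.007] max [ 0.9   -0.062  0.14 ]
top [ 197   74   94   38 1101] mean [0.824 0.248 0.044] min [0.798 0.099 0.007] max [0.9   0.387 0.068]
top [212  83   8  11  29] mean [0.882 0.336 0.009] min [0.864 0.326 0.007] max [0.897 0.348 0.013]
top [316 108  16  48 297] mean [0.743 0.002 0.02 ] min [ 0.668 -0.024  0.008] max [0.819 0.021 0.031]
top [227 126  23  24 423] mean [0.716 0.256 0.021] min [0.681 0.223 0.007] max [0.752 0.29  0.026]
top [275 147  22  22 354] mean [0.655 0.113 0.021] min [0.625 0.08  0.007] max [0.69  0.144 0.041]
top [ 430  147   70   69 1564] mean [ 0.601 -0.436  0.018] min [ 0.49  -0.531  0.007] max [ 0.7   -0.322  0.031]
top [339 154  21  22 353] mean [ 0.637 -0.079  0.019] min [ 0.607 -0.11   0.007] max [ 0.671 -0.049  0.042]
top [378 156  39  20 138] mean [ 0.635 -0.222  0.014] min [ 0.607 -0.281  0.007] max [ 0.667 -0.166  0.023]
top [157 172  33  55 764] mean [0.532 0.435 0.037] min [0.443 0.399 0.007] max [0.602 0.484 0.047]
top [222 174  28  29 595] mean [0.542 0.24  0.109] min [
[... 1788 characters left out ...]
[ 0.642 -0.073  0.019] min [ 0.605 -0.111  0.007] max [ 0.671 -0.046  0.041]
scene [ 381  217   33   54 1211] mean [0.566 0.255 0.099] min [0.523 0.219 0.007] max [0.584 0.282 0.173]
scene [236 240  49  45 497] mean [0.747 0.005 0.02 ] min [ 0.666 -0.02   0.007] max [0.818 0.021 0.032]
scene [309 249  28  26 552] mean [0.662 0.118 0.021] min [0.624 0.083 0.007] max [0.69  0.146 0.038]
scene [ 445  263   59   56 1177] mean [0.54  0.438 0.037] min [0.441 0.4   0.007] max [0.606 0.476 0.045]
scene [ 252  298  139  102 2155] mean [0.824 0.225 0.047] min [0.798 0.1   0.007] max [0.9   0.379 0.066]
scene [346 298  31  32 790] mean [0.717 0.259 0.021] min [0.681 0.224 0.007] max [0.75  0.293 0.026]
```

View pics/topcrop.png

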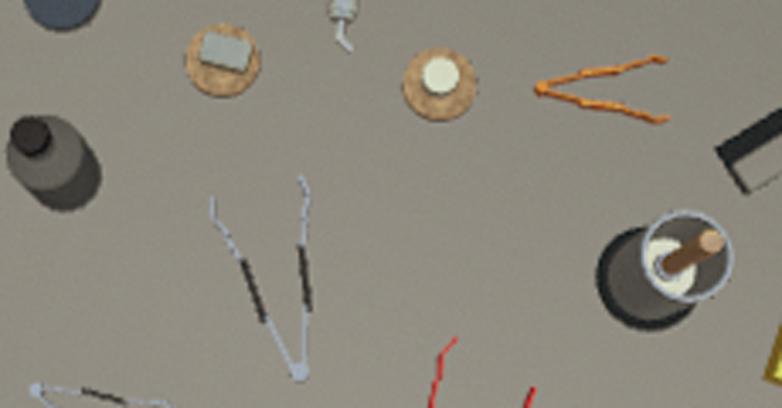

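View pics/scrop.png

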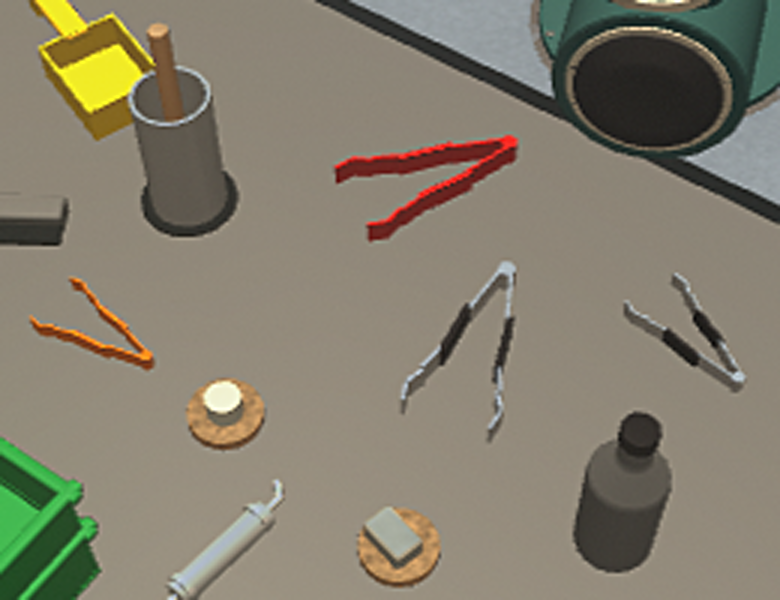

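```bash
python3 - <<'E'
from h import *
for n in ('top','scene'):
    c=load(n); f=c['frame']; W=pts(c); hsv=cv2.cvtColor(f,cv2.COLOR_BGR2HSV)
    m=(W[...,2]>0.205)&(abs(W[...,0]-.466)<.06)&(abs(W[...,1]+.257)<.06)
    v,u=np.nonzero(m); print(n,'handle top px',u.mean(),v.mean(),len(u),'ray',np.round(ray(c,u.mean(),v.mean(),.216),4), 'z',W[m][:,2])
    # handle at several heights (oak coloured)
    oak=(hsv[...,1]>90)&(hsv[...,0]<20)&(abs(W[...,0]-.466)<.06)&(abs(W[...,1]+.257)<.06)
    for lo in (.08,.1,.12,.14,.16,.18,.2):
        mm=oak&(W[...,2]>lo)&(W[...,2]<lo+.02)
        if mm.sum()>4: print('  oak',lo,mm.sum(),np.round(W[mm].mean(0),4),W[mm][:,:2].min(0),W[mm][:,:2].max(0))
    m=(W[...,2]>0.13)&(W[...,2]<0.148)&(abs(W[...,0]-.466)<.06)&(abs(W[...,1]+.257)<.06)&~oak
    (x,y),r=cv2.minEnclosingCircle(W[m][:,:2].astype(np.float32)); print('  cup',x,y,r,m.sum())
    m=(W[...,2]>0.030)&(abs(W[...,0]-.637)<.035)&(abs(W[...,1]+.079)<.035)&(hsv[...,1]<70)
    v,u=np.nonzero(m);(x,y),r=cv2.minEnclosingCircle(np.c_[u,v].astype(np.float32)); print('  tablet',x,y,r,ray(c,x,y,.036),ray(c,u.mean(),v.mean(),.036),np.nanmean(W[m],0))
    m=(W[...,2]>0.015)&(W[...,0]>.36)&(W[...,0]<.57)&(W[...,1]>.02)&(W[...,1]<.13)
    p=W[m]; rect=cv2.minAreaRect(p[:,:2].astype(np.float32)); 
    v=f[...].max(-1); blk=m&(v<75); 
    k,l,st,ce=cv2.connectedComponentsWithStats(blk.astype(np.uint8))
    for i in range(1,k):
        if st[i,4]>5:
            q=W[l==i]; L=cv2.fitLine(q[:,:2].astype(np.float32),2,0,.01,.01).ravel(); print('  plate',st[i,4],ce[i],q.mean(0),q.min(0),q.max(0),'ang',np.degrees(np.arctan2(L[1],L[0])))
    h=p[p[:,0].argsort()][:12]; print('  hinge',h.mean(0),h.min(0))
    for s in (0,1):
        sel=p[p[:,0]>.52]; sel=sel[(sel[:,1]>.075)==bool(s)]
        if len(sel): print('  tip',s,sel[sel[:,0].argsort()][-6:].mean(0))
E
```

```text
top handle top px 428.4255319148936 211.10638297872342 47 ray [ 0.467  -0.2589  0.216 ] z [0.21360824 0.21284959 0.21718237 0.21760548 0.21602601 0.21392504
 0.21609454 0.21802683 0.2161363  0.21653467 0.21441429 0.20733931
 0.21791814 0.21430078 0.21807592 0.21812369 0.21782355 0.22034018
 0.21234166 0.20799243 0.21785211 0.21652131 0.21755288 0.22098765
 0.21525809 0.21383646 0.21846238 0.20871593 0.21091945 0.21800589
 0.21473967 0.21395614 0.21423261 0.21506283 0.20515656 0.21209251
 0.21539645 0.21864785 0.21659984 0.22195512 0.2160066  0.20859988
 0.21090528 0.21196435 0.21495906 0.21400427 0.20588216]
  oak 0.1 10 [ 0.4686 -0.2557  0.11  ] [ 0.46131839 -0.28226508] [ 0.49298228 -0.25150975]
  oak 0.12 14 [ 0.469  -0.2579  0.129 ] [ 0.46013674 -0.2837791 ] [ 0.49217833 -0.25084167]
  oak 0.14 12 [ 0.4647 -0.2544  0.1491] [ 0.45995367 -0.25825797] [ 0.47120017 -0.25182008]
  oak 0.16 13 [ 0.4655 -0.2538  0.1715] [ 0.46018597 -0.25726004] [ 0.47385644 -0.25182877]
  oak 0.18 15 [ 0.4646 -0.2548  0.1912] [ 0.45930576 -0.26184284] [ 0.47281556 -0.25146107]
  oak 0.2 20 [ 0.4651 -0.
[... 1973 characters left out ...]
0.2574886381626129 0.03832373768091202 206
  tablet 263.92169189453125 212.57229614257812 6.126956462860107 [ 0.63986359 -0.07560008  0.036     ] [ 0.63974021 -0.07591885  0.036     ] [ 0.63963752 -0.07602483  0.03582485]
  plate 54 [341.01851852 190.05555556] [0.46490513 0.04008871 0.02255769] [0.43470219 0.03268036 0.01530241] [0.49081885 0.04594385 0.02931414] ang 8.489644
  plate 42 [357.64285714 194.02380952] [0.4521105  0.08311182 0.02431803] [0.42642522 0.07216216 0.01906744] [0.47685413 0.09295286 0.02917457] ang 20.737833
  hinge [0.37879775 0.04208175 0.02423281] [0.37278918 0.03468083 0.02068538]
  tip 0 [0.54707658 0.04330815 0.02234556]
  tip 1 [0.52909843 0.11968861 0.02308285]
```

```bash
cat >> h.py <<'E'
from scipy.spatial.transform import Rotation as Ro
def go(p,yaw=None):
    s=manip.get_state(); R=Ro.from_euler('xyz',s['tcp_rot'],degrees=True).as_matrix()
    d=R.T@(np.array(p)-s['eef_pos']); r=0 if yaw is None else (s['tcp_rot'][2]-yaw+180)%360-180
    print('t',round(s['time'],2),'at',np.round(s['eef_pos'],4),np.round(s['tcp_rot'],2),'gap',round(s['finger_gap'],4),'F',np.round(s['force'],1),'j',np.round(s['joint_positions'],1)); print('  shift',np.round(d/.25,4),'roll',round(r/180,4))
E
python3 - <<'E'
from h import *
go([.246,-.629,.27]); go([.36,-.44,.27]); go([.467,-.257,.27])
E
```

```text
t 0.15 at [ 0.2458 -0.6285  0.2181] [-179.95   -0.     21.36] gap 0.0929 F [ 0.7  0.1 -0.3] j [-70.8   6.7  82.6   0.   90.8  -2.2]
  shift [ 1.000e-04  2.000e-03 -2.076e-01] roll 0.0
t 0.15 at [ 0.2458 -0.6285  0.2181] [-179.95   -0.     21.36] gap 0.0929 F [ 0.7  0.1 -0.3] j [-70.8   6.7  82.6   0.   90.8  -2.2]
  shift [ 0.7001 -0.536  -0.2071] roll 0.0
t 0.15 at [ 0.2458 -0.6285  0.2181] [-179.95   -0.     21.36] gap 0.0929 F [ 0.7  0.1 -0.3] j [-70.8   6.7  82.6   0.   90.8  -2.2]
  shift [ 1.3653 -1.0618 -0.2066] roll 0.0
```

Emit:
arm_command([
  {"fingers": 0, "tz": -0.2},
  {"fingers": 0, "tx": 0.17, "ty": -0.13, "tz": -0.21},
  {"fingers": 0, "tx": 0.35, "ty": -0.27, "tz": -0.21},
  {"fingers": 0, "tx": 0.52, "ty": -0.4, "tz": -0.21},
  {"fingers": 0, "tx": 0.7, "ty": -0.536, "tz": -0.21},
  {"fingers": 0, "tx": 0.7, "ty": -0.536, "tz": -0.21},
  {"fingers": 0, "tx": 0.7, "ty": -0.536, "tz": -0.21},
], force=25)

```text
validation failed for argument at $.se...
```

```bash
python3 - <<'E'
from h import *
go([.468,-.258,.27],21.36)
E
```

```text
t 0.15 at [ 0.2458 -0.6285  0.2181] [-179.95   -0.     21.36] gap 0.0929 F [ 0.7  0.1 -0.3] j [-70.8   6.7  82.6   0.   90.8  -2.2]
  shift [ 1.3676 -1.0566 -0.2066] roll 0.0
```

Emit:
arm_command([
  {"fingers": 0, "tx": 0, "ty": 0, "tz": -0.2, "roll": 0},
  {"fingers": 0, "tx": 0.17, "ty": -0.13, "tz": -0.21, "roll": 0},
  {"fingers": 0, "tx": 0.35, "ty": -0.27, "tz": -0.21, "roll": 0},
  {"fingers": 0, "tx": 0.52, "ty": -0.4, "tz": -0.21, "roll": 0},
  {"fingers": 0, "tx": 0.7, "ty": -0.536, "tz": -0.21, "roll": 0},
  {"fingers": 0, "tx": 0.7, "ty": -0.536, "tz": -0.21, "roll": 0},
  {"fingers": 0, "tx": 0.7, "ty": -0.536, "tz": -0.21, "roll": 0},
], force=25)

```text
time: 1.02
eef_pos: [0.3599, -0.4402, 0.2706]
tcp_rot: [-180.0, 0.0, 21.4]
force: [0.2, -0.5, -0.1]
finger_gap: 0.0928
```

```bash
python3 - <<'E'
from h import *
go([.468,-.258,.27],21.36)
E
```

```text
t 1.02 at [ 0.3599 -0.4402  0.2706] [-1.7995e+02  1.0000e-02  2.1380e+01] gap 0.0928 F [ 0.2 -0.5 -0.1] j [-53.3  -7.1  91.6   0.   95.6  15.3]
  shift [ 0.6685 -0.5208  0.0028] roll 0.0001
```

Emit:
arm_command([
  {"fingers": 0, "tx": 0.17, "ty": -0.13, "tz": 0, "roll": 0},
  {"fingers": 0, "tx": 0.34, "ty": -0.26, "tz": 0, "roll": 0},
  {"fingers": 0, "tx": 0.5, "ty": -0.39, "tz": 0, "roll": 0},
  {"fingers": 0, "tx": 0.668, "ty": -0.52, "tz": 0, "roll": 0},
  {"fingers": 0, "tx": 0.668, "ty": -0.52, "tz": 0, "roll": 0},
  {"fingers": 0, "tx": 0.668, "ty": -0.52, "tz": 0, "roll": 0},
])

```text
time: 1.78
eef_pos: [0.4677, -0.2592, 0.2705]
tcp_rot: [-179.9, 0.0, 21.3]
force: [0.5, 0.6, 0.4]
finger_gap: 0.0932
```

```bash
python3 - <<'E'
from h import *
go([.468,-.258,.168],21.36)
c=cam('wrist'); cv2.imwrite('pics/w1.png',c['frame'])
c=cam('scene'); cv2.imwrite('pics/s1.png',cv2.resize(c['frame'][0:200,150:410],None,fx=3,fy=3))
E
```

```text
t 1.77 at [ 0.4677 -0.2592  0.2705] [-1.7995e+02  4.0000e-02  2.1350e+01] gap 0.0932 F [0.5 0.6 0.4] j [-31.7 -11.4  95.3  -0.   96.1  36.9]
  shift [ 0.0031 -0.0038  0.4099] roll -0.0001
```

View pics/w1.png

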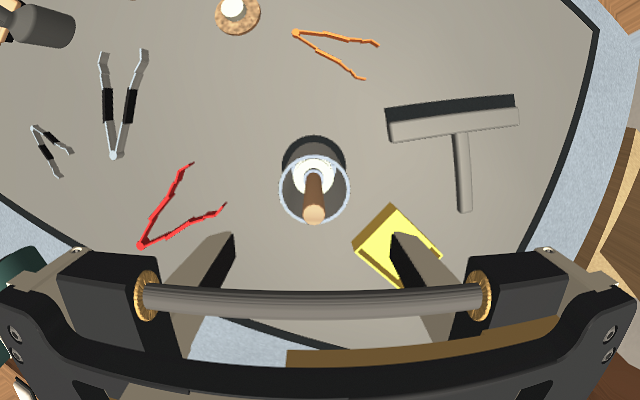

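View pics/s1.png

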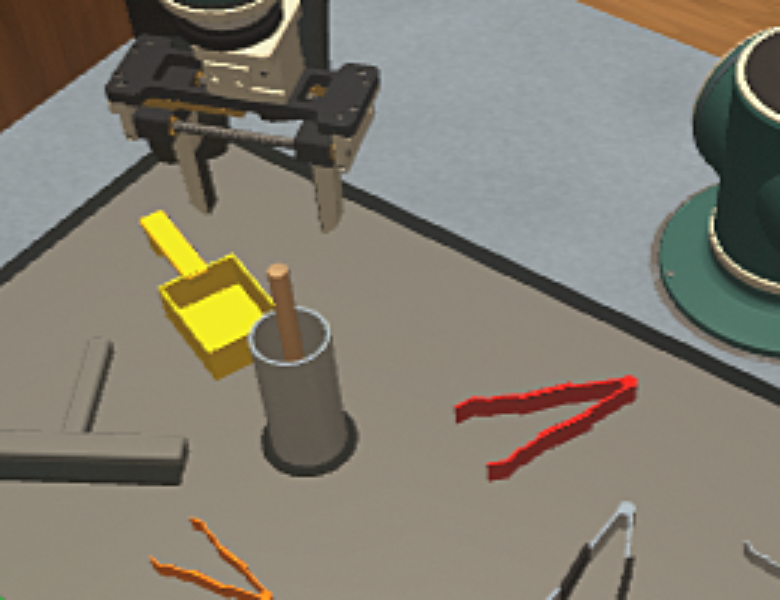

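Wrist view: the handle top is at (314,214), midway between the fingers (234 and 393), so the jaw direction is centred. I'll check fore and aft with the fisheye ray.

```bash
python3 - <<'E'
from h import *
c=load('wrist')
def fray(c,u,v,h):
    a,b=u-c['cx'],v-c['cy']; r=np.hypot(a,b); t=r/c['fx']; d=np.array([np.sin(t)*a/r,np.sin(t)*b/r,np.cos(t)]); E=c['extrinsics']; d=E[:3,:3]@d; o=E[:3,3]; return o+d*(h-o[2])/d[2]
print(fray(c,314,214,.216), fray(c,314,188,.140))
go([.467,-.2575,.168],21.36)
E
```

```text
[ 0.47021854 -0.25818638  0.216     ] [ 0.47195061 -0.25794883  0.14      ]
t 1.88 at [ 0.4674 -0.2596  0.2705] [-1.7994e+02  4.0000e-02  2.1280e+01] gap 0.0931 F [-0.1  0.3 -0.2] j [-31.8 -11.4  95.3   0.   96.1  36.9]
  shift [ 0.0016 -0.008   0.41  ] roll -0.0004
```

Emit:
arm_command([
  {"fingers": 0, "tx": 0.008, "ty": -0.004, "tz": 0.1, "roll": 0},
  {"fingers": 0, "tx": 0.008, "ty": -0.004, "tz": 0.2, "roll": 0},
  {"fingers": 0, "tx": 0.008, "ty": -0.004, "tz": 0.3, "roll": 0},
  {"fingers": 0, "tx": 0.008, "ty": -0.004, "tz": 0.4, "roll": 0},
  {"fingers": 0, "tx": 0.008, "ty": -0.004, "tz": 0.4, "roll": 0},
  {"fingers": 0, "tx": 0.008, "ty": -0.004, "tz": 0.4, "roll": 0},
])

```text
time: 2.62
eef_pos: [0.4689, -0.2586, 0.1716]
tcp_rot: [-180.0, 0.0, 21.2]
force: [-0.4, 0.5, 0.9]
finger_gap: 0.0931
```

Emit:
arm_command([
  {"fingers": 0.6, "tx": 0, "ty": 0, "tz": 0, "roll": 0},
  {"fingers": 0.8, "tx": 0, "ty": 0, "tz": 0, "roll": 0},
  {"fingers": 0.9, "tx": 0, "ty": 0, "tz": 0, "roll": 0},
  {"fingers": 1, "tx": 0, "ty": 0, "tz": 0, "roll": 0},
  {"fingers": 1, "tx": 0, "ty": 0, "tz": 0, "roll": 0},
  {"fingers": 1, "tx": 0, "ty": 0, "tz": 0, "roll": 0},
  {"fingers": 1, "tx": 0, "ty": 0, "tz": 0, "roll": 0},
  {"fingers": 1, "tx": 0, "ty": 0, "tz": 0, "roll": 0},
])

```text
time: 3.62
eef_pos: [0.4689, -0.2587, 0.1716]
tcp_rot: [-180.0, 0.0, 21.2]
force: [0.9, -2.1, -1.3]
finger_gap: 0.0179
```

```bash
python3 - <<'E'
from h import *
go([.469,-.258,.226],21.36)
c=cam('wrist'); cv2.imwrite('pics/w2.png',c['frame'])
E
```

```text
t 3.62 at [ 0.4689 -0.2587  0.1716] [-1.7999e+02  1.0000e-02  2.1230e+01] gap 0.0179 F [ 0.9 -2.1 -1.3] j [-31.6 -10.  103.2  -0.   86.8  37.2]
  shift [ 0.0013 -0.0023 -0.2174] roll -0.0007
```

View pics/w2.png

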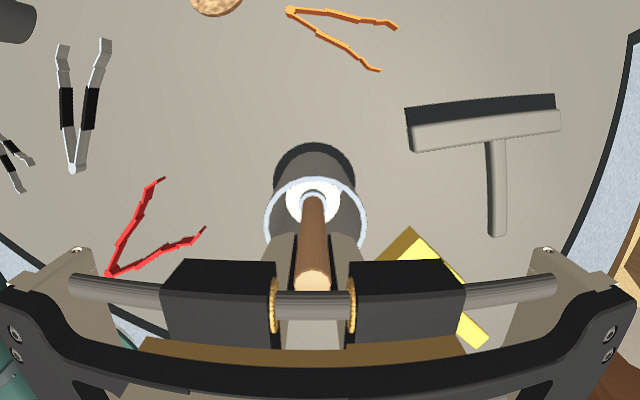

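The handle at (312,280) is between the fingers, with a gap of 17.9 mm against the 18 mm handle. Lifting 58 mm.

Emit:
arm_command([
  {"fingers": 1, "tx": 0, "ty": 0, "tz": -0.03, "roll": 0},
  {"fingers": 1, "tx": 0, "ty": 0, "tz": -0.08, "roll": 0},
  {"fingers": 1, "tx": 0, "ty": 0, "tz": -0.13, "roll": 0},
  {"fingers": 1, "tx": 0, "ty": 0, "tz": -0.18, "roll": 0},
  {"fingers": 1, "tx": 0, "ty": 0, "tz": -0.22, "roll": 0},
  {"fingers": 1, "tx": 0, "ty": 0, "tz": -0.232, "roll": 0},
  {"fingers": 1, "tx": 0, "ty": 0, "tz": -0.232, "roll": 0},
  {"fingers": 1, "tx": 0, "ty": 0, "tz": -0.232, "roll": 0},
])

```text
time: 4.68
eef_pos: [0.4688, -0.2586, 0.2291]
tcp_rot: [-180.0, 0.0, 21.2]
force: [0.3, 1.4, -1.2]
finger_gap: 0.0173
```

```bash
python3 - <<'E'
from h import *
go([.4689,-.2587,.1716],21.23)
c=cam('wrist'); cv2.imwrite('pics/w3.png',c['frame'])
c=cam('scene'); cv2.imwrite('pics/s3.png',cv2.resize(c['frame'][0:200,150:410],None,fx=3,fy=3))
E
```

```text
t 4.67 at [ 0.4688 -0.2586  0.2291] [-1.7996e+02  3.0000e-02  2.1230e+01] gap 0.0173 F [ 0.3  1.4 -1.2] j [-31.6 -11.   98.8   0.   92.3  37.2]
  shift [0.0005 0.0009 0.2301] roll -0.0
```

View pics/w3.png

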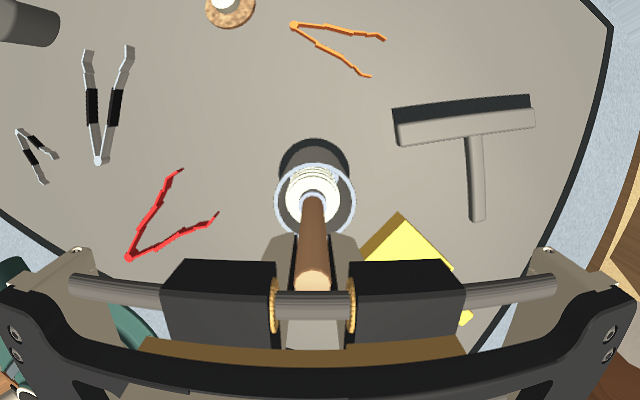

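View pics/s3.png

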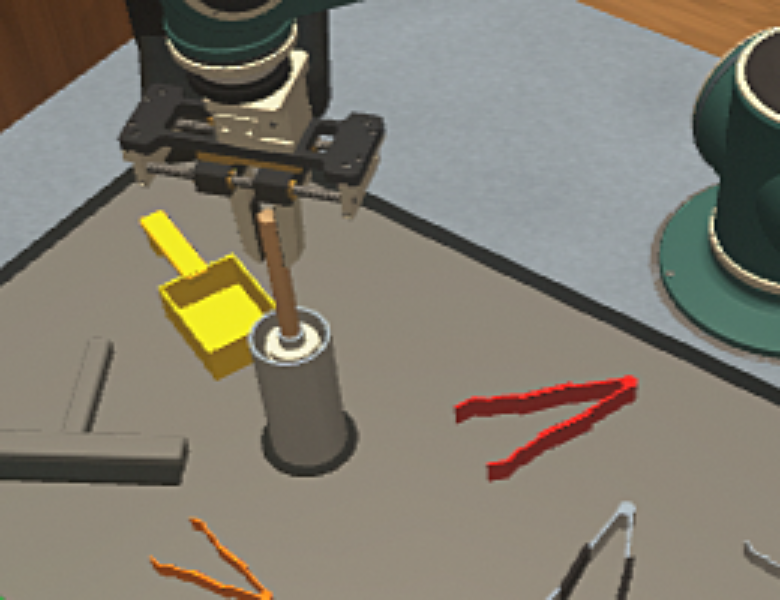

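The scene crop shows the white head at (292,340), just below the rim, and the handle has not slipped in the grip. Now down, then the second stroke.

Emit:
arm_command([
  {"fingers": 1, "tx": 0, "ty": 0, "tz": 0.03, "roll": 0},
  {"fingers": 1, "tx": 0, "ty": 0, "tz": 0.08, "roll": 0},
  {"fingers": 1, "tx": 0, "ty": 0, "tz": 0.13, "roll": 0},
  {"fingers": 1, "tx": 0, "ty": 0, "tz": 0.18, "roll": 0},
  {"fingers": 1, "tx": 0, "ty": 0, "tz": 0.215, "roll": 0},
  {"fingers": 1, "tx": 0, "ty": 0, "tz": 0.228, "roll": 0},
  {"fingers": 1, "tx": 0, "ty": 0, "tz": 0.233, "roll": 0},
  {"fingers": 1, "tx": 0, "ty": 0, "tz": 0.233, "roll": 0},
  {"fingers": 1, "tx": 0, "ty": 0, "tz": 0.233, "roll": 0},
])

```text
time: 5.9
eef_pos: [0.4689, -0.2587, 0.1715]
tcp_rot: [180.0, -0.0, 21.2]
force: [-0.5, -0.8, 5.9]
finger_gap: 0.0177
```

Emit:
arm_command([
  {"fingers": 1, "tx": 0, "ty": 0, "tz": -0.03, "roll": 0},
  {"fingers": 1, "tx": 0, "ty": 0, "tz": -0.08, "roll": 0},
  {"fingers": 1, "tx": 0, "ty": 0, "tz": -0.13, "roll": 0},
  {"fingers": 1, "tx": 0, "ty": 0, "tz": -0.18, "roll": 0},
  {"fingers": 1, "tx": 0, "ty": 0, "tz": -0.22, "roll": 0},
  {"fingers": 1, "tx": 0, "ty": 0, "tz": -0.233, "roll": 0},
  {"fingers": 1, "tx": 0, "ty": 0, "tz": -0.233, "roll": 0},
  {"fingers": 1, "tx": 0, "ty": 0, "tz": -0.233, "roll": 0},
])

```text
time: 6.9
eef_pos: [0.4688, -0.2586, 0.2293]
tcp_rot: [-180.0, 0.0, 21.2]
force: [-0.3, 0.5, -1.0]
finger_gap: 0.0179
```

Emit:
arm_command([
  {"fingers": 1, "tx": 0, "ty": 0, "tz": 0.03, "roll": 0},
  {"fingers": 1, "tx": 0, "ty": 0, "tz": 0.08, "roll": 0},
  {"fingers": 1, "tx": 0, "ty": 0, "tz": 0.13, "roll": 0},
  {"fingers": 1, "tx": 0, "ty": 0, "tz": 0.18, "roll": 0},
  {"fingers": 1, "tx": 0, "ty": 0, "tz": 0.215, "roll": 0},
  {"fingers": 1, "tx": 0, "ty": 0, "tz": 0.228, "roll": 0},
  {"fingers": 1, "tx": 0, "ty": 0, "tz": 0.233, "roll": 0},
  {"fingers": 1, "tx": 0, "ty": 0, "tz": 0.233, "roll": 0},
  {"fingers": 1, "tx": 0, "ty": 0, "tz": 0.233, "roll": 0},
])

```text
time: 8.02
eef_pos: [0.4689, -0.2587, 0.1715]
tcp_rot: [180.0, -0.0, 21.2]
force: [-0.9, -0.2, 3.7]
finger_gap: 0.018
```

```bash
python3 - <<'E'
from h import *
go([.4689,-.2587,.1716],21.23)
c=cam('wrist'); cv2.imwrite('pics/w4.png',c['frame'])
E
```

```text
t 8.03 at [ 0.4689 -0.2587  0.1715] [ 1.7999e+02 -1.0000e-02  2.1230e+01] gap 0.018 F [-0.9 -0.2  3.7] j [-31.6 -10.  103.2  -0.   86.7  37.2]
  shift [-0.0001 -0.0001 -0.0003] roll -0.0
```

View pics/w4.png

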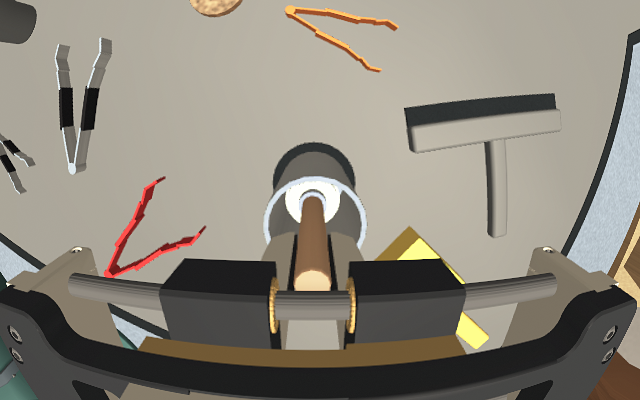

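Back on the floor, with an upward contact force of 3.7 N and the same view as before. Release and rise.

Emit:
arm_command([
  {"fingers": 0.75, "tx": 0, "ty": 0, "tz": 0, "roll": 0},
  {"fingers": 0.6, "tx": 0, "ty": 0, "tz": 0, "roll": 0},
  {"fingers": 0.3, "tx": 0, "ty": 0, "tz": 0, "roll": 0},
  {"fingers": 0, "tx": 0, "ty": 0, "tz": 0, "roll": 0},
  {"fingers": 0, "tx": 0, "ty": 0, "tz": 0, "roll": 0},
  {"fingers": 0, "tx": 0, "ty": 0, "tz": 0, "roll": 0},
])

```text
time: 8.82
eef_pos: [0.4689, -0.2587, 0.1715]
tcp_rot: [180.0, -0.0, 21.2]
force: [-0.7, 0.6, 0.0]
finger_gap: 0.0687
```

Emit:
arm_command([
  {"fingers": 0, "tx": 0, "ty": 0, "tz": -0.08, "roll": 0},
  {"fingers": 0, "tx": 0, "ty": 0, "tz": -0.2, "roll": 0},
  {"fingers": 0, "tx": 0, "ty": 0, "tz": -0.3, "roll": 0},
  {"fingers": 0, "tx": 0, "ty": 0, "tz": -0.4, "roll": 0},
  {"fingers": 0, "tx": 0, "ty": 0, "tz": -0.4, "roll": 0},
])

```text
time: 9.45
eef_pos: [0.4694, -0.259, 0.2747]
tcp_rot: [179.8, -0.1, 21.2]
force: [-0.1, 0.4, -0.4]
finger_gap: 0.0925
```

```bash
python3 - <<'E'
from h import *
go([.4587,.0607,.25],14.3)
for n in ('top','scene'):
    c=cam(n); W=pts(c)
    m=(W[...,2]>0.205)&(W[...,2]<.235)&(abs(W[...,0]-.466)<.05)&(abs(W[...,1]+.257)<.05)
    print(n,m.sum(),W[m].mean(0) if m.any() else 0,np.percentile(W[m][:,2],90) if m.any() else 0)
E
```

```text
t 9.45 at [ 0.4694 -0.259   0.2747] [ 1.7981e+02 -1.5000e-01  2.1230e+01] gap 0.0925 F [-0.1  0.4 -0.4] j [-31.6 -11.5  95.    0.   96.2  37.2]
  shift [ 0.4227 -1.2079  0.0957] roll 0.0385
top 0 0 0
scene 50 [ 0.46858563 -0.25558342  0.21348324] 0.21776065676034775
```

The brush stands free with its top at 0.217. Now to the tongs.

Emit:
arm_command([
  {"fingers": 0, "tx": 0.1, "ty": -0.2, "tz": 0, "roll": 0.01},
  {"fingers": 0, "tx": 0.15, "ty": -0.4, "tz": 0, "roll": 0.02},
  {"fingers": 0, "tx": 0.2, "ty": -0.6, "tz": 0, "roll": 0.03},
  {"fingers": 0, "tx": 0.28, "ty": -0.8, "tz": 0, "roll": 0.0385},
  {"fingers": 0, "tx": 0.35, "ty": -1, "tz": 0, "roll": 0.0385},
  {"fingers": 0, "tx": 0.35, "ty": -1, "tz": 0, "roll": 0.0385},
  {"fingers": 0, "tx": 0.35, "ty": -1, "tz": 0, "roll": 0.0385},
])

```text
time: 10.42
eef_pos: [0.4598, 0.0059, 0.271]
tcp_rot: [180.0, 0.0, 14.3]
force: [-1.0, -0.1, 0.4]
finger_gap: 0.0927
```

```bash
python3 - <<'E'
from h import *
go([.4587,.0607,.15],14.3)
E
```

```text
t 10.43 at [0.4598 0.0059 0.271 ] [1.7998e+02 3.0000e-02 1.4330e+01] gap 0.0927 F [-1.  -0.1  0.4] j [ -2.4 -21.2 103.1  -0.   98.2  73.2]
  shift [ 0.0502 -0.2137  0.4838] roll 0.0002
```

Emit:
arm_command([
  {"fingers": 0, "tx": 0.025, "ty": -0.1, "tz": 0.1, "roll": 0},
  {"fingers": 0, "tx": 0.05, "ty": -0.214, "tz": 0.25, "roll": 0},
  {"fingers": 0, "tx": 0.05, "ty": -0.214, "tz": 0.4, "roll": 0},
  {"fingers": 0, "tx": 0.05, "ty": -0.214, "tz": 0.48, "roll": 0},
  {"fingers": 0, "tx": 0.05, "ty": -0.214, "tz": 0.48, "roll": 0},
  {"fingers": 0, "tx": 0.05, "ty": -0.214, "tz": 0.48, "roll": 0},
])

```text
time: 11.18
eef_pos: [0.4593, 0.0602, 0.1524]
tcp_rot: [180.0, -0.1, 14.3]
force: [-0.7, 0.4, 1.0]
finger_gap: 0.0931
```

```bash
python3 - <<'E'
from h import *
go([.4587,.0607,.005],14.3)
c=cam('wrist'); cv2.imwrite('pics/w5.png',c['frame'])
E
```

```text
t 11.18 at [0.4593 0.0602 0.1524] [ 1.7996e+02 -5.0000e-02  1.4280e+01] gap 0.0931 F [-0.7  0.4  1. ] j [  4.3 -19.4 112.6  -0.   86.7  80.1]
  shift [-0.0022 -0.0027  0.5895] roll -0.0001
```

View pics/w5.png

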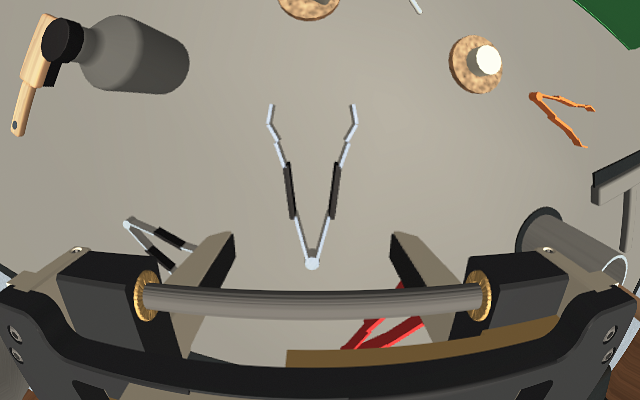

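The wrist view shows the tongs symmetric about the tool line: hinge (312,263), tips (269,106) and (354,106). Checking the plates' fore-aft position.

```bash
cat >> h.py <<'E'
def fray(c,u,v,h):
    a,b=u-c['cx'],v-c['cy']; r=np.hypot(a,b); t=r/c['fx']; d=np.array([np.sin(t)*a/r,np.sin(t)*b/r,np.cos(t)]); E=c['extrinsics']; d=E[:3,:3]@d; o=E[:3,3]; return o+d*(h-o[2])/d[2]
E
python3 - <<'E'
from h import *
c=load('wrist'); f=c['frame']; m=(f.max(-1)<60).astype(np.uint8); m[225:]=0;m[:155]=0;m[:,:270]=0;m[:,360:]=0
k,l,st,ce=cv2.connectedComponentsWithStats(m)
for i in range(1,k):
    if st[i,4]>50: print(st[i],ce[i],fray(c,*ce[i],.02), fray(c,st[i,0]+st[i,2]/2,st[i,1],.024),fray(c,st[i,0]+st[i,2]/2,st[i,1]+st[i,3],.024))
for p in ((312,263),(269,106),(354,106)): print(fray(c,*p,.024))
E
```

```text
[284 162  12  57 238] [290.03781513 191.84033613] [0.45358311 0.08288833 0.02      ] [0.48337766 0.08974342 0.024     ] [0.42718785 0.07647933 0.024     ]
[328 162  10  56 165] [332.04848485 191.56363636] [0.46416275 0.04249474 0.02      ] [0.49356128 0.04975647 0.024     ] [0.43889546 0.03483048 0.024     ]
[0.38460778 0.04277686 0.024     ]
[0.53093762 0.12185588 0.024     ]
[0.55068138 0.04431622 0.024     ]
```

Emit:
arm_command([
  {"fingers": 0, "tx": 0.006, "ty": -0.006, "tz": 0.15, "roll": 0},
  {"fingers": 0, "tx": 0.006, "ty": -0.006, "tz": 0.3, "roll": 0},
  {"fingers": 0, "tx": 0.006, "ty": -0.006, "tz": 0.42, "roll": 0},
  {"fingers": 0, "tx": 0.006, "ty": -0.006, "tz": 0.5, "roll": 0},
  {"fingers": 0, "tx": 0.006, "ty": -0.006, "tz": 0.55, "roll": 0},
  {"fingers": 0, "tx": 0.006, "ty": -0.006, "tz": 0.575, "roll": 0},
  {"fingers": 0, "tx": 0.006, "ty": -0.006, "tz": 0.585, "roll": 0},
  {"fingers": 0, "tx": 0.006, "ty": -0.006, "tz": 0.585, "roll": 0},
  {"fingers": 0, "tx": 0.006, "ty": -0.006, "tz": 0.585, "roll": 0},
])

```text
time: 12.35
eef_pos: [0.4609, 0.0622, 0.0068]
tcp_rot: [180.0, -0.1, 14.3]
force: [-0.3, 0.2, 0.0]
finger_gap: 0.0933
```

Emit:
arm_command([
  {"fingers": 0.3, "tx": 0, "ty": 0, "tz": 0, "roll": 0},
  {"fingers": 0.4, "tx": 0, "ty": 0, "tz": 0, "roll": 0},
  {"fingers": 0.45, "tx": 0, "ty": 0, "tz": 0, "roll": 0},
  {"fingers": 0.5, "tx": 0, "ty": 0, "tz": 0, "roll": 0},
  {"fingers": 0.55, "tx": 0, "ty": 0, "tz": 0, "roll": 0},
  {"fingers": 0.59, "tx": 0, "ty": 0, "tz": 0, "roll": 0},
  {"fingers": 0.59, "tx": 0, "ty": 0, "tz": 0, "roll": 0},
  {"fingers": 0.59, "tx": 0, "ty": 0, "tz": 0, "roll": 0},
  {"fingers": 0.59, "tx": 0, "ty": 0, "tz": 0, "roll": 0},
])

```text
time: 13.48
eef_pos: [0.4609, 0.0622, 0.0068]
tcp_rot: [180.0, -0.1, 14.3]
force: [0.8, 0.1, -0.5]
finger_gap: 0.0384
```

```bash
python3 - <<'E'
from h import *
go([.4587,.0607,.005],14.3)
c=cam('wrist'); cv2.imwrite('pics/w6.png',c['frame'])
E
```

```text
t 13.47 at [0.4609 0.0622 0.0068] [ 1.7995e+02 -1.2000e-01  1.4290e+01] gap 0.0384 F [ 0.8  0.1 -0.5] j [  4.6 -12.2 121.   -0.   71.   80.3]
  shift [-0.01    0.0035  0.0072] roll -0.0001
```

View pics/w6.png

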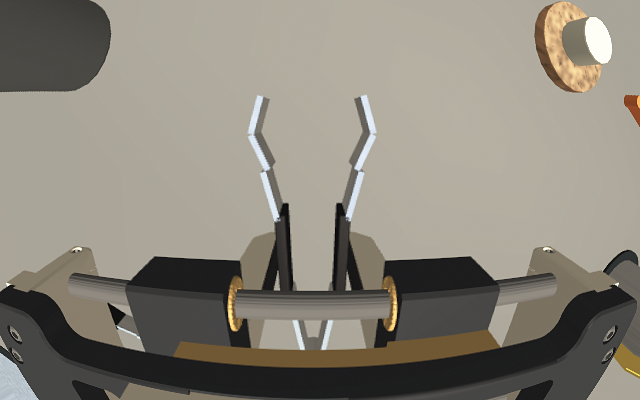

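The tongs are held half squeezed: the gap is 38.4 mm and the jaws at (263,97) and (361,97) are centred on the tool line. Lift gently.

Emit:
arm_command([
  {"fingers": 0.59, "tx": 0, "ty": 0, "tz": -0.02, "roll": 0},
  {"fingers": 0.59, "tx": 0, "ty": 0, "tz": -0.06, "roll": 0},
  {"fingers": 0.59, "tx": 0, "ty": 0, "tz": -0.12, "roll": 0},
  {"fingers": 0.59, "tx": 0, "ty": 0, "tz": -0.18, "roll": 0},
  {"fingers": 0.59, "tx": 0, "ty": 0, "tz": -0.24, "roll": 0},
  {"fingers": 0.59, "tx": 0, "ty": 0, "tz": -0.28, "roll": 0},
  {"fingers": 0.59, "tx": 0, "ty": 0, "tz": -0.28, "roll": 0},
  {"fingers": 0.59, "tx": 0, "ty": 0, "tz": -0.28, "roll": 0},
])

```text
time: 14.52
eef_pos: [0.4605, 0.0622, 0.0763]
tcp_rot: [180.0, -0.1, 14.3]
force: [-0.3, -0.3, -1.3]
finger_gap: 0.0384
```

```bash
python3 - <<'E'
from h import *
go([.5707,-.0945,.075],14.3)
c=cam('wrist'); cv2.imwrite('pics/w7.png',c['frame'])
c=cam('scene'); cv2.imwrite('pics/s7.png',cv2.resize(c['frame'][80:280,250:510],None,fx=3,fy=3))
E
```

```text
t 14.53 at [0.4605 0.0622 0.0763] [ 1.7996e+02 -8.0000e-02  1.4290e+01] gap 0.0384 F [-0.3 -0.3 -1.3] j [  4.6 -16.3 117.5  -0.   78.7  80.3]
  shift [0.2724 0.7161 0.0062] roll -0.0001
```

View pics/w7.png

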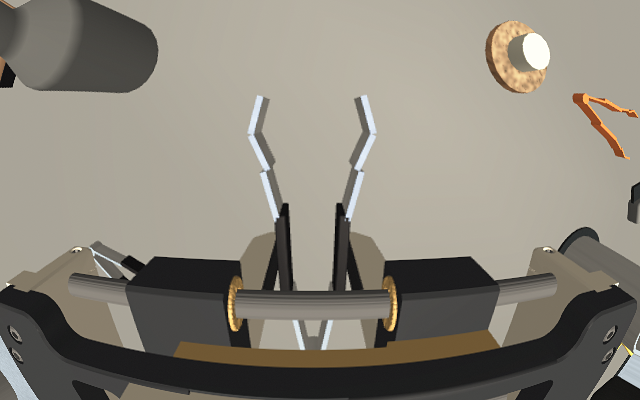

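View pics/s7.png

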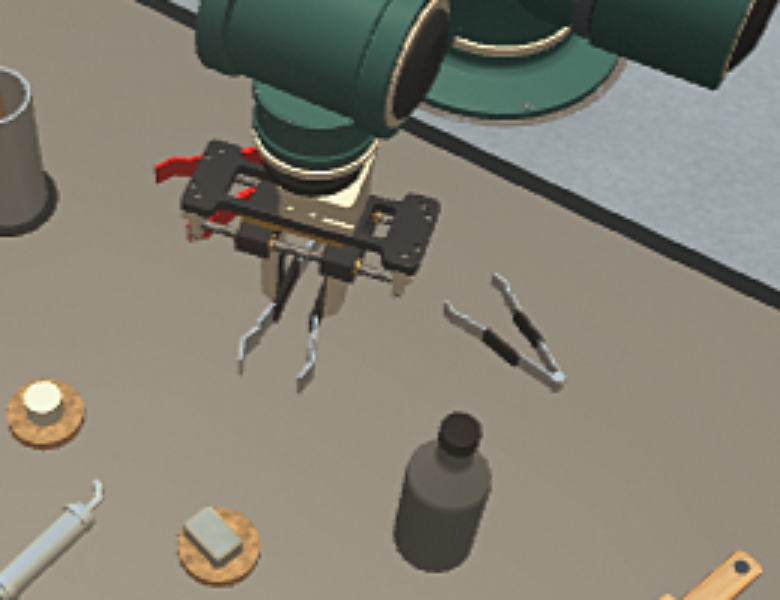

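```bash
python3 - <<'E'
from h import *
c=load('wrist'); a=np.radians(14.29); s=manip.get_state(); T=s['eef_pos']
X=np.array([np.cos(a),np.sin(a)]);Y=np.array([-np.sin(a),np.cos(a)])
for p in ((249,133),(374,133),(265,97),(362,97)):
    q=fray(c,*p,.0935); print(np.round(q,4),'rel',np.round([(q[:2]-T[:2])@X,(q[:2]-T[:2])@Y],4))
f=c['frame']; m=(f.min(-1)>205).astype(np.uint8); m[:,:490]=0; m[80:]=0
k,l,st,ce=cv2.connectedComponentsWithStats(m); 
for i in range(1,k):
  if st[i,4]>100: print(st[i],ce[i],fray(c,*ce[i],.036))
E
```

```text
[0.5176 0.1098 0.0935] rel [0.0672 0.0321]
[0.5326 0.0513 0.0935] rel [ 0.0672 -0.0283]
[0.5363 0.1063 0.0935] rel [0.0844 0.024 ]
[0.5478 0.0616 0.0935] rel [ 0.0845 -0.0221]
[523  33  27  37 743] [535.92059219  50.69313594] [ 0.64042435 -0.07406002  0.036     ]
```

```bash
python3 - <<'E'
from h import *
go([.5733,-.0945,.0763],14.3)
E
```

```text
t 14.62 at [0.4604 0.0622 0.0762] [ 1.7996e+02 -6.0000e-02  1.4290e+01] gap 0.0385 F [ 0.5 -0.2 -0.9] j [  4.6 -16.3 117.5  -0.   78.7  80.3]
  shift [2.828e-01 7.188e-01 3.000e-04] roll -0.0
```

Emit:
arm_command([
  {"fingers": 0.59, "tx": 0.02, "ty": 0.05, "tz": 0, "roll": 0},
  {"fingers": 0.59, "tx": 0.06, "ty": 0.15, "tz": 0, "roll": 0},
  {"fingers": 0.59, "tx": 0.1, "ty": 0.26, "tz": 0, "roll": 0},
  {"fingers": 0.59, "tx": 0.14, "ty": 0.37, "tz": 0, "roll": 0},
  {"fingers": 0.59, "tx": 0.19, "ty": 0.48, "tz": 0, "roll": 0},
  {"fingers": 0.59, "tx": 0.23, "ty": 0.59, "tz": 0, "roll": 0},
  {"fingers": 0.59, "tx": 0.26, "ty": 0.67, "tz": 0, "roll": 0},
  {"fingers": 0.59, "tx": 0.283, "ty": 0.719, "tz": 0, "roll": 0},
  {"fingers": 0.59, "tx": 0.283, "ty": 0.719, "tz": 0, "roll": 0},
  {"fingers": 0.59, "tx": 0.283, "ty": 0.719, "tz": 0, "roll": 0},
])

```text
time: 15.88
eef_pos: [0.5731, -0.094, 0.0763]
tcp_rot: [180.0, -0.1, 14.3]
force: [-0.6, 0.1, -0.7]
finger_gap: 0.0384
```

```bash
python3 - <<'E'
from h import *
go([.5733,-.0945,.022],14.3)
c=cam('wrist'); f=c['frame']; cv2.imwrite('pics/w8.png',f)
c=cam('top'); cv2.imwrite('pics/t8.png',cv2.resize(c['frame'][110:260,260:460],None,fx=4,fy=4,interpolation=cv2.INTER_CUBIC))
E
```

```text
t 15.88 at [ 0.5731 -0.094   0.0763] [ 1.7997e+02 -6.0000e-02  1.4310e+01] gap 0.0384 F [-0.6  0.1 -0.7] j [-11.8  -0.8 103.8   0.   77.   63.9]
  shift [1.000e-04 1.900e-03 2.173e-01] roll 0.0001
```

View pics/w8.png

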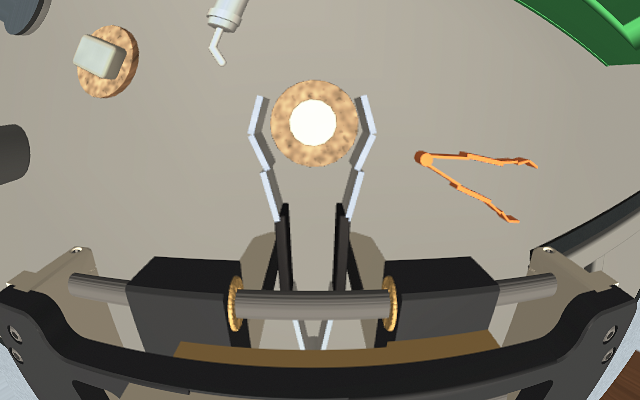

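View pics/t8.png

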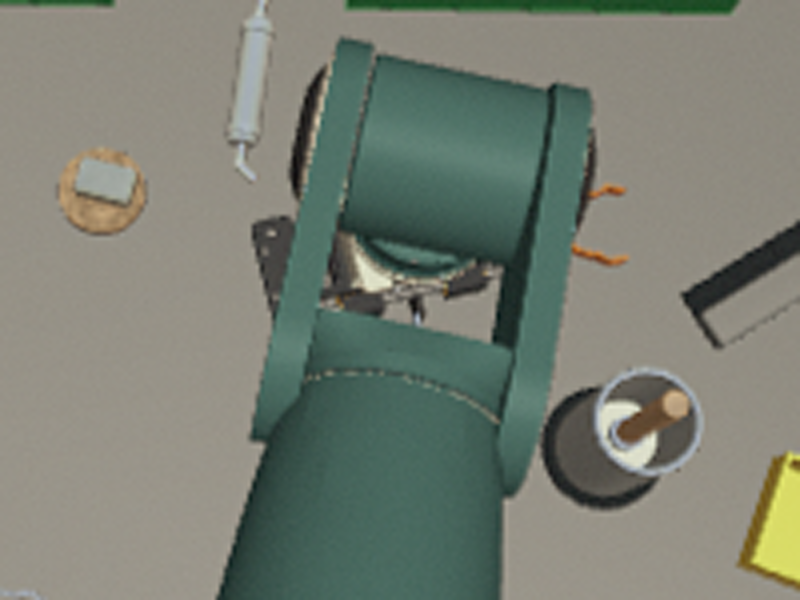

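In the wrist view the tablet (313,122) sits midway between the jaws (249 and 374). Checking the fore-aft offset by ray.

```bash
python3 - <<'E'
from h import *
c=load('wrist'); a=np.radians(14.31); s=manip.get_state(); T=s['eef_pos']
X=np.array([np.cos(a),np.sin(a)]);Y=np.array([-np.sin(a),np.cos(a)])
f=c['frame']; m=(f.min(-1)>205).astype(np.uint8); m[:,:285]=0; m[:,340:]=0; m[150:]=0;m[:90]=0
k,l,st,ce=cv2.connectedComponentsWithStats(m)
for i in range(1,k):
  if st[i,4]>100:
    q=fray(c,*ce[i],.036); print(st[i],ce[i],q,'rel',(q[:2]-T[:2])@X,(q[:2]-T[:2])@Y)
E
```

```text
[ 290  100   46   46 1656] [312.52958937 122.19806763] [ 0.64123259 -0.07534289  0.036     ] rel 0.07059053683153592 0.0012051607219196007
```

Emit:
arm_command([
  {"fingers": 0.59, "tx": 0.01, "ty": 0, "tz": 0.03, "roll": 0},
  {"fingers": 0.59, "tx": 0.01, "ty": 0, "tz": 0.07, "roll": 0},
  {"fingers": 0.59, "tx": 0.01, "ty": 0, "tz": 0.11, "roll": 0},
  {"fingers": 0.59, "tx": 0.01, "ty": 0, "tz": 0.15, "roll": 0},
  {"fingers": 0.59, "tx": 0.01, "ty": 0, "tz": 0.19, "roll": 0},
  {"fingers": 0.59, "tx": 0.01, "ty": 0, "tz": 0.21, "roll": 0},
  {"fingers": 0.59, "tx": 0.01, "ty": 0, "tz": 0.218, "roll": 0},
  {"fingers": 0.59, "tx": 0.01, "ty": 0, "tz": 0.218, "roll": 0},
  {"fingers": 0.59, "tx": 0.01, "ty": 0, "tz": 0.218, "roll": 0},
])

```text
time: 17.1
eef_pos: [0.5758, -0.0934, 0.0223]
tcp_rot: [179.9, -0.1, 14.3]
force: [0.3, 0.3, -0.9]
finger_gap: 0.0383
```

```bash
python3 - <<'E'
from h import *
go([.5733,-.0945,.0213],14.3)
c=cam('wrist'); f=c['frame']; cv2.imwrite('pics/w9.png',f)
c=cam('scene'); cv2.imwrite('pics/s9.png',cv2.resize(c['frame'][130:280,190:390],None,fx=4,fy=4,interpolation=cv2.INTER_CUBIC))
E
```

```text
t 17.1 at [ 0.5758 -0.0934  0.0223] [ 1.7995e+02 -1.0000e-01  1.4330e+01] gap 0.0383 F [ 0.3  0.3 -0.9] j [-11.7   2.4 106.   -0.   71.6  64. ]
  shift [-0.0108  0.0018  0.0041] roll 0.0002
```

View pics/w9.png

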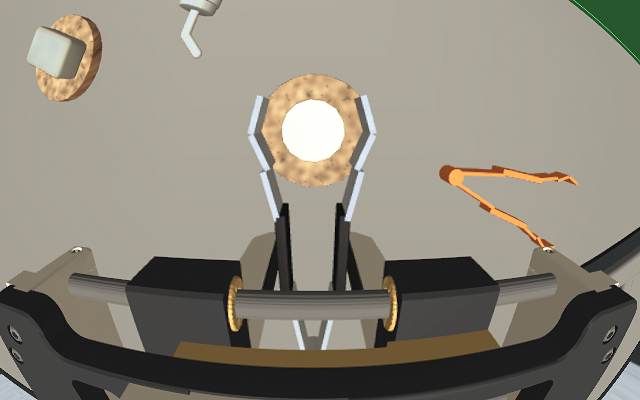

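View pics/s9.png

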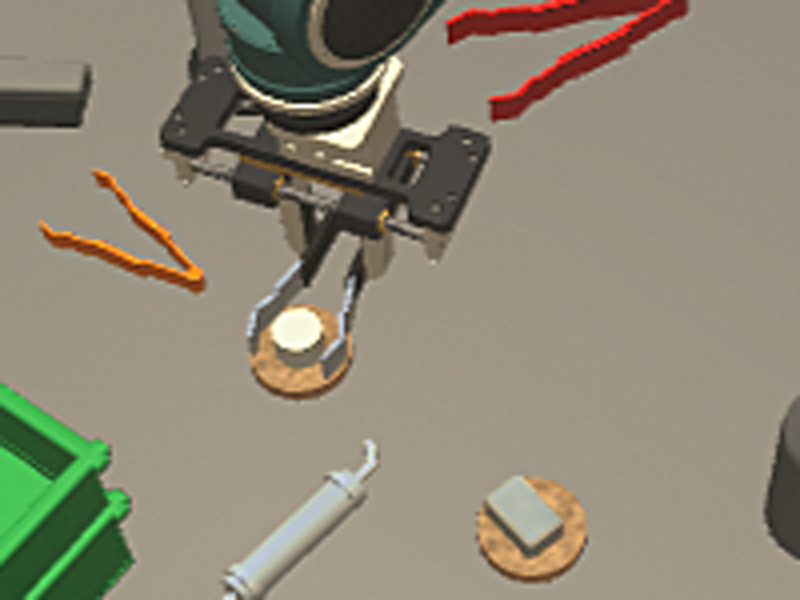

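The tablet (313,130) is in the V of both jaws (row 133). Now closing.

Emit:
arm_command([
  {"fingers": 0.62, "tx": 0, "ty": 0, "tz": 0, "roll": 0},
  {"fingers": 0.65, "tx": 0, "ty": 0, "tz": 0, "roll": 0},
  {"fingers": 0.68, "tx": 0, "ty": 0, "tz": 0, "roll": 0},
  {"fingers": 0.71, "tx": 0, "ty": 0, "tz": 0, "roll": 0},
  {"fingers": 0.74, "tx": 0, "ty": 0, "tz": 0, "roll": 0},
  {"fingers": 0.8, "tx": 0, "ty": 0, "tz": 0, "roll": 0},
  {"fingers": 1, "tx": 0, "ty": 0, "tz": 0, "roll": 0},
  {"fingers": 1, "tx": 0, "ty": 0, "tz": 0, "roll": 0},
  {"fingers": 1, "tx": 0, "ty": 0, "tz": 0, "roll": 0},
  {"fingers": 1, "tx": 0, "ty": 0, "tz": 0, "roll": 0},
  {"fingers": 1, "tx": 0, "ty": 0, "tz": 0, "roll": 0},
], force=25)

```text
time: 18.58
eef_pos: [0.5758, -0.0934, 0.0223]
tcp_rot: [180.0, -0.1, 14.3]
force: [-0.1, 0.9, -0.4]
finger_gap: 0.0258
```

```bash
python3 - <<'E'
from h import *
go([.5733,-.0945,.0213],14.3)
c=cam('wrist'); f=c['frame']; cv2.imwrite('pics/w10.png',f)
E
```

```text
t 18.57 at [ 0.5758 -0.0934  0.0223] [ 1.7995e+02 -1.0000e-01  1.4330e+01] gap 0.0258 F [-0.1  0.9 -0.4] j [-11.7   2.4 106.   -0.   71.6  64. ]
  shift [-0.0107  0.0019  0.004 ] roll 0.0002
```

View pics/w10.png

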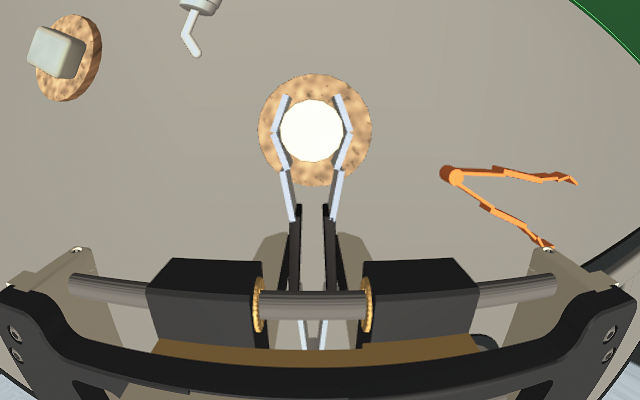

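The jaws clasp the tablet (312,131), with a gap of 25.8 mm against the expected 26. Lifting 190 mm smoothly.

Emit:
arm_command([
  {"fingers": 1, "tx": 0, "ty": 0, "tz": -0.01, "roll": 0},
  {"fingers": 1, "tx": 0, "ty": 0, "tz": -0.04, "roll": 0},
  {"fingers": 1, "tx": 0, "ty": 0, "tz": -0.09, "roll": 0},
  {"fingers": 1, "tx": 0, "ty": 0, "tz": -0.16, "roll": 0},
  {"fingers": 1, "tx": 0, "ty": 0, "tz": -0.24, "roll": 0},
  {"fingers": 1, "tx": 0, "ty": 0, "tz": -0.32, "roll": 0},
  {"fingers": 1, "tx": 0, "ty": 0, "tz": -0.4, "roll": 0},
  {"fingers": 1, "tx": 0, "ty": 0, "tz": -0.48, "roll": 0},
  {"fingers": 1, "tx": 0, "ty": 0, "tz": -0.56, "roll": 0},
  {"fingers": 1, "tx": 0, "ty": 0, "tz": -0.63, "roll": 0},
  {"fingers": 1, "tx": 0, "ty": 0, "tz": -0.69, "roll": 0},
  {"fingers": 1, "tx": 0, "ty": 0, "tz": -0.73, "roll": 0},
  {"fingers": 1, "tx": 0, "ty": 0, "tz": -0.75, "roll": 0},
  {"fingers": 1, "tx": 0, "ty": 0, "tz": -0.76, "roll": 0},
  {"fingers": 1, "tx": 0, "ty": 0, "tz": -0.76, "roll": 0},
  {"fingers": 1, "tx": 0, "ty": 0, "tz": -0.76, "roll": 0},
  {"fingers": 1, "tx": 0, "ty": 0, "tz": -0.76, "roll": 0},
  {"fingers": 1, "tx": 0, "ty": 0, "tz": -0.76, "roll": 0},
])

```text
time: 20.88
eef_pos: [0.5754, -0.0933, 0.2122]
tcp_rot: [180.0, -0.1, 14.3]
force: [-0.5, 0.3, -0.9]
finger_gap: 0.0253
```

```bash
python3 - <<'E'
from h import *
go([.5733,-.0945,.0213],14.3)
c=cam('wrist'); f=c['frame']; cv2.imwrite('pics/w11.png',f)
c=cam('scene'); cv2.imwrite('pics/s11.png',c['frame'])
f=c['frame'];W=pts(c); m=(f.min(-1)>190)&(W[...,2]>.15)&(abs(W[...,0]-.64)<.05)&(abs(W[...,1]+.076)<.05); print(m.sum(),W[m].mean(0),W[m].min(0),W[m].max(0))
E
```

```text
t 20.88 at [ 0.5754 -0.0933  0.2122] [ 1.7995e+02 -8.0000e-02  1.4330e+01] gap 0.0253 F [-0.5  0.3 -0.9] j [-11.7  -4.8  94.8  -0.   89.9  64. ]
  shift [-0.0104  0.002   0.7634] roll 0.0002
179 [ 0.62483718 -0.07163494  0.29101642] [ 0.59004697 -0.11001535  0.22130036] [ 0.65123749 -0.02695705  0.55910524]
```

View pics/w11.png

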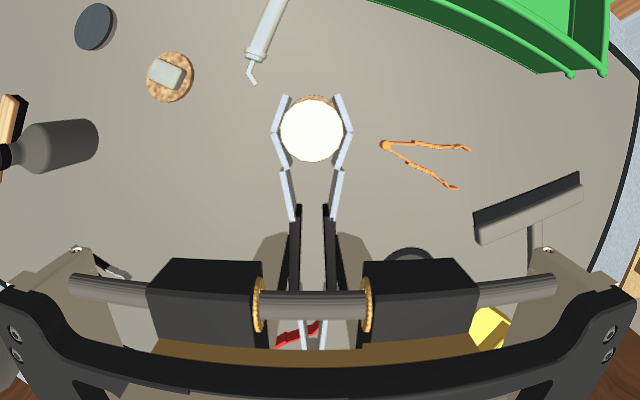

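View pics/s11.png

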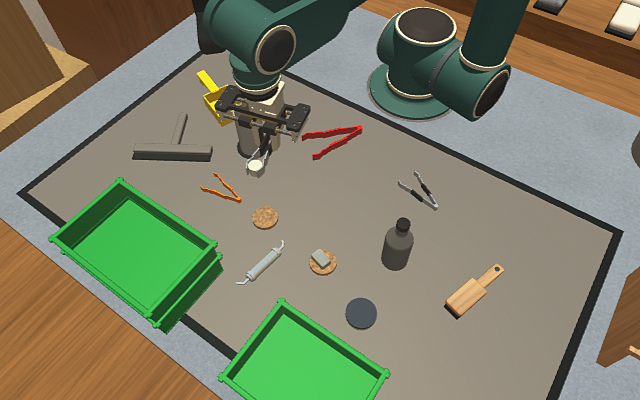

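The tablet is held in the jaws (wrist 312,130; scene 256,168) and the pad is empty at (265,217). Last check of the brush and of stillness.

Emit:
arm_command([
  {"fingers": 1, "tx": 0, "ty": 0, "tz": 0, "roll": 0},
  {"fingers": 1, "tx": 0, "ty": 0, "tz": 0, "roll": 0},
  {"fingers": 1, "tx": 0, "ty": 0, "tz": 0, "roll": 0},
  {"fingers": 1, "tx": 0, "ty": 0, "tz": 0, "roll": 0},
])

```text
time: 21.48
eef_pos: [0.5754, -0.0933, 0.2122]
tcp_rot: [180.0, -0.1, 14.3]
force: [-0.2, -0.3, -0.6]
finger_gap: 0.0258
```

```bash
python3 - <<'E'
from h import *
go([.5733,-.0945,.0213],14.3)
a=load('wrist')['frame'][80:230,270:360].astype(int); c=cam('wrist'); d=abs(c['frame'][80:230,270:360].astype(int)-a); print('jaw change',d.mean())
m=c['frame'][90:165,275:350].min(-1)>225; v,u=np.nonzero(m); q=np.array([u.mean()+275,v.mean()+90]); print('tablet px',q,'at top .226:',fray(c,*q,.226))
c=cam('top'); cv2.imwrite('pics/t12.png',c['frame'])
E
```

```text
t 21.48 at [ 0.5754 -0.0933  0.2122] [ 1.7995e+02 -9.0000e-02  1.4330e+01] gap 0.0258 F [-0.2 -0.3 -0.6] j [-11.7  -4.8  94.8  -0.   89.9  64. ]
  shift [-0.0106  0.002   0.7637] roll 0.0002
jaw change 0.5264691358024691
tablet px [311.29146919 130.34055518] at top .226: [ 0.64062419 -0.07457377  0.226     ]
```

View pics/t12.png

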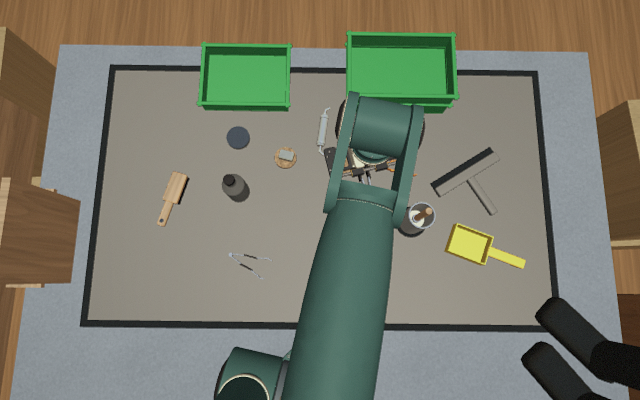

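The top view shows the brush standing in the cup, its handle top near (427,211), and nothing else has been moved. Handing in.

```bash
python3 -c "
from workcell import manip; print(manip.sign_off())"
```

```text
the job is handed in; nothing more can be done
None
```

The job is done and handed in at about 21.5 s of the 50 s; no verdict is reported. I gave the brush two strokes of about 58 mm each, pushed it back to the cup floor both times, and left it standing. Then I took the larger steel tongs half squeezed, closed them on the round tablet and lifted it. The gripper still holds them.

**Last checks:**
- **Brush:** standing in the cup. After release its top measured about 217 mm against the stated 216 mm. It read 3.7 N of upward push at the bottom of the second stroke.
- **Tablet:** underside about 20 cm above the mat by the lift distance, above the 140 mm rim. The gap held at 25.8 mm, and the wrist view of the jaws did not change over 0.5 s.
- **Other things:** the last pictures show the stone, bottle, tin, other tongs and the rest where they were.

**Disagreements:**
- One depth check of the lifted tablet in the scene camera also picked up pixels from the gripper body, so I discarded it and went by the wrist view and the measured lift.
- The top camera found no brush top just after release, probably because the arm blocked it; the scene camera and a later top view both confirmed the brush.

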